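# Load the cell into the logger's bay

### The arm

A 6-joint arm with a two-finger parallel gripper is mounted at the origin on the work surface. World frame = base frame: x ahead of the robot, y to its left, z up, the work surface at z = 0. Lengths are in m, angles in rad, forces in N, time in s.
With the tool pointing down it reaches from about 0.25 to 0.775 m from the base axis. Payload 4 kg.
Tool frame: the origin (TCP) lies between the finger pads; the fingertips stand 25 mm ahead of it and the grasp point (between the pads) lies 6 mm ahead of it (tcp_to_tips is the distance from the TCP to the fingertips, in m); y points along the fingers, x is the direction in which the jaws open and shut, and the axes are right-handed (so a half turn about y gives the same grasp; the last joint's range is limited). The gripper opens to 85 mm and grips with 20 to 120 N. Pads are 22 mm wide; open, the fingers measure 114 mm over their backs; the gripper's body (76 mm by 85 mm) begins 54 mm behind the grasp point. The pads swing forward as they close: fully open they stand 13 mm farther back than shut.
Start: joints at [1.173, 0.087, 1.371, -0, 1.684, -0.103], TCP at [0.16, 0.526, 0.256] pointing down, gripper open.
Joint ranges: [-3.1, 3.1], [-0.76, 2.03], [0.27, 2.55], [-1.08, 4.22], [0.17, 2.65], [-2.57, 2.57]. Speed limits (rad/s): [2.79, 2.79, 3.14, 3.14, 3.14, 3.14].

### API

Orientations are given as a rotation vector (axis times angle).
In Python, from plant import * gives the robot as it stands.
- The arm moves only by the shell command python3 -m inch 'ROWS' [OPENING]. ROWS is JSON, one flat list of numbers, 6 for each row, row after row: the shift along the tool's x, y, z as a fraction of full scale, then the turn, a rotation vector about the tool's x, y, z as a fraction of full scale. A call has 1 to 10 rows; each row shifts and turns the commanded pose from where the row before left it, along the tool's axes as they then stand; what a row does not reach is not made up. Full scale, the value 1, is 30 mm for a shift and 0.12 rad for a turn. A row lasts 1/10 s, in which the tool goes at most 50 mm and 8.59 degrees, less where a joint would pass 70% of its speed; a pose out of reach is approached as far as the arm can. A call with a number of a shift or a turn outside -1 to 1 is refused whole. A call with a gripper value outside its range is refused whole. OPENING is the closure, from 0 (fully open) to 1 (shut), set as the call begins (- or left out, the last holds). The fingers move at their own pace and stop on an object; the grip force is fixed at half the most. Time passes only in rows, so rows that do not move let the fingers close. It gives the time, the measured TCP pose, the force and the opening at its end, in the units of the state.
- observe(): the state, without advancing time (a new reading comes with each control period).
- get_image(name): name is "scene" or "side" or "wrist"; returns the picture (420x560x3 uint8, red, green, blue); there is no depth.
- get_calibration(name): a dict with "K" (3x3 intrinsics, pixels), "origin" and "rotation" of the camera in the world. Camera axes: x right, y up, looking along -z (the intrinsics and any distortion apply to the point x, -y, -z); pixel columns grow to the right and rows downward; lengths in m; the calibration is good to about 2 mm. A picture is of the moment at which its call begins: read the wrist's pose just before it. get_calibration takes no time and is no camera call; for the wrist camera it gives the pose at the moment of the call.
- job_done(): hands the job in, once; it reports no verdict.
The state is a dict: "time_s": time; "joints": joint angles; "joint_vel": joint speeds; "joint_efforts": joint torques, N m; "tool_pos": TCP position; "ee_rot": TCP orientation; "force": force on the tool from outside, world axes, zero at the start; "torque": the same for the moment, N m; "gripper_width": finger opening in m.
Only numpy, scipy, OpenCV 4.12 (cv2) and the standard library are available. Lean on these libraries where they do the work, as an engineer would, in place of code of your own. Each camera call takes 0.05 s, during which the arm holds its last target. There are 200 camera calls.

### The job

Fit the large cell from the tray into the open bay on top of the bench data logger: slip its flat end under the hood against the spring contact first, with the nub end still raised, then bring the nub end down behind the end wall until the side clips hold it and it lies fully home on the bay floor. Work gently: do not crush the spring contact to the end of its travel or ram the cell into the bay, and leave the slim cell, the bay cover, the tube rack and the jar where they are.

Things in the scene. Friction and masses are not known exactly. Their poses are not given: they have to be found in the camera images.
- cell: the large cylindrical cell: dark grey sleeve with bare metal ends, diameter 26 mm, body 64 mm long plus a nub (10 mm dia, 3 mm long) on one end, about 0.1 kg. Starts lying in one of the tray's two cradles. Origin on its axis in the middle of the 64 mm body; +x along the axis towards the nub; +z is up at the start
- cell_flat (a point): centre of the cell's flat end face, 32 mm from the cell's origin along its -x
- cell_nub (a point): tip of the cell's nub, 35 mm from the cell's origin along its +x
- slim_cell: the slim cell in the tray's other cradle, same look but diameter 18 mm, 48 mm long plus 3 mm nub; it does not fit the bay, leave it. Origin on its axis in mid-length, x towards its nub
- logger: data logger fixed to the bench: light grey box 170 (x) x 110 (y) x 30 mm high. Origin at the centre of its underside, z up; +x from the spring end to the clip end of the dark open bay on top, bay axis at y=0. The bay insert is clamped off its nominal place, unknown, up to 6 mm either way along x: x values called nominal shift with it, so feel for the contact. Heights are above the underside
- bay_floor (a point): nominal middle of the bay floor, logger x=0, height 36 mm (rail 12 mm wide); axes as the logger's. The seated cell's axis is at height 49 mm. Sides open for fingers from x=-26 to 11 mm nominal, down to the box top at 30 mm. The cell clears hood and end wall if it enters tilted, about 20 degrees nub up, sliding along its own axis
- spring_end (a point): nominal place of the hood's front lower edge, logger x=-26 mm, height 70 mm; axes as the logger's. Rigid hood from here to x=-68 mm, 4 mm thick, 44 mm wide, over the spring pocket, whose cheeks (inner faces y=+-15 mm) also end at x=-26 mm. It stops the cell from being dropped in level
- wall_end (a point): nominal middle of the top edge of the rigid end wall's inner face, logger x=32 mm, height 58 mm; wall 6 mm thick, 36 mm wide; axes as the logger's. The 67 mm cell sits between wall and free spring contact 62 mm apart, holding the spring about 5 mm in; while the nub swings down past this edge the spring must be held about 7.5 to 10 mm in
- clips (a point): nominal midpoint between the two sprung side clips, logger x=18, height 56 mm: rounded heads, 3 mm radius, centres 14 mm to either side, 14 mm wide along x; axes as the logger's. The cell pushes each out about 2 mm (3 N/mm), then they close over it; pressing through takes about 5 to 15 N on the nub half; more than about 20 N of push on the cell is ramming
- contact (a joint): travel of the spring contact plate, m: 0 free (face at nominal logger x=-30 mm), grows as it is pushed towards the logger's -x, hard stop at 0.0125; 1.0 N per mm plus 0.5 N at rest. The plate is steel, 20 mm wide, from height 38 to 66 mm
- tray: fixed grey tray 100 (x) x 170 (y) x 6 mm with two V cradles at y = +42 and -42 mm, each along the tray's x: saddles 8 mm wide at x = +-25 mm, up to 25 mm high; between the saddles the tray floor is at 6 mm. The large cell's axis lies about 27 mm above the bench, its nub towards the tray's +x. Origin at the centre of the underside
- cover: loose light grey bay cover, 75 x 44 x 6 mm, lying on the bench beyond the work; leave it. Origin at the centre of its underside
- rack: loose red microtube rack 55 x 110 x 34 mm, 40 mm with tube caps, beyond the work; leave it. Origin at the centre of its underside
- bottle: loose clear jar, 56 mm diameter, 110 mm high, blue cap; leave it. Origin at the centre of its underside
Mind the look-alikes: they are no part of the job. Leave any blue look-alike of the cell alone.

How it is judged:
By the outcome, as a careful person would: the job done as asked, in the order asked, and still so for the second after the job is handed in, with the robot touching nothing.
It also fails if it takes over 56 s, if anything falls off the work surface, if the arm or the gripper's body presses on something with over 40 N, if the wrist force passes 120 N, or if a joint passes its speed limit or range.

## Working session

There is one attempt and no reset: what is moved stays moved. The work goes in short steps, Python scripts to look and compute and a shell command to move; the robot and the scene stay as the last step left them, time stands still between calls to the robot, and variables do not carry over. Pictures are saved under pics/ and viewed, about 8 in all and at most 12, crops included, and the job is handed in when it is done.

```bash
ls; mkdir -p pics; python3 - <<'E'
from plant import *
import cv2,numpy as np
s=observe();print({k:np.round(v,3).tolist() for k,v in s.items()})
ims=[]
for n in ("scene","side"):
    im=get_image(n);cv2.imwrite(f"pics/{n}0.png",im[:,:,::-1])
    c=get_calibration(n);print(n,{k:np.round(v,4).tolist() for k,v in c.items()})
c=get_calibration("wrist");print({k:np.round(v,4).tolist() for k,v in c.items()})
im=get_image("wrist");cv2.imwrite("pics/wrist0.png",im[:,:,::-1])
E
```

```text
pics
{'time_s': 0.0, 'joints': [1.173, 0.088, 1.372, -0.0, 1.684, -0.103], 'joint_vel': [0.001, 0.001, -0.002, 0.001, -0.002, 0.001], 'joint_efforts': [-0.001, -35.184, -31.328, -0.0, 0.01, 0.0], 'tool_pos': [0.16, 0.526, 0.255], 'ee_rot': [-1.336, -0.988, 0.991], 'force': [-0.275, 0.922, -0.551], 'torque': [-0.084, -0.013, 0.018], 'gripper_width': 0.085}
scene {'K': [[486.4527, 0.0, 277.2101], [0.0, 486.4527, 210.0211], [0.0, 0.0, 1.0]], 'origin': [1.0761, -0.8138, 0.7946], 'rotation': [0.9409, 0.2331, 0.4927]}
side {'K': [[381.9883, 0.0, 280.9788], [0.0, 381.9883, 209.1164], [0.0, 0.0, 1.0]], 'origin': [0.4276, 0.5151, 0.6543], 'rotation': [0.1658, -0.9766, -2.6561]}
{'K': [[303.3076, 0.0, 279.8793], [0.0, 303.3076, 210.9255], [0.0, 0.0, 1.0]], 'origin': [0.0895, 0.547, 0.3711], 'rotation': [-0.2483, -0.1812, 1.2675]}
```

View pics/scene0.png

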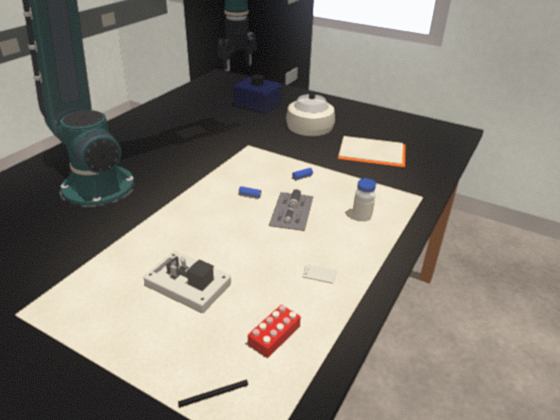

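View pics/side0.png

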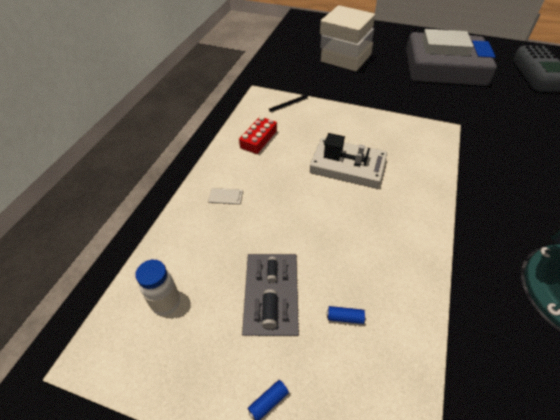

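The scene picture shows the tray at about (292,210), the large cell at (294,199) and the logger at (187,280), with its hood at (201,274). In the side picture the large cell is at (270,308), the slim cell at (272,268), the logger at (349,162), with its hood at (334,147) and its clips at (361,155).

```bash
cat > h.py <<'E'
from plant import *
import cv2,numpy as np
from scipy.spatial.transform import Rotation as R
def ray(c,px):
    K=np.array(c["K"]);d=np.linalg.inv(K)@[px[0],px[1],1]
    return np.array(c["origin"]),R.from_rotvec(c["rotation"]).apply([d[0],-d[1],-d[2]])
def onz(c,px,z):
    o,d=ray(c,px);return o+d*(z-o[2])/d[2]
def tri(c1,p1,c2,p2):
    o1,d1=ray(c1,p1);o2,d2=ray(c2,p2);d1/=np.linalg.norm(d1);d2/=np.linalg.norm(d2)
    A=np.c_[d1,-d2];t=np.linalg.lstsq(A,o2-o1,rcond=None)[0]
    a=o1+d1*t[0];b=o2+d2*t[1];return (a+b)/2,np.linalg.norm(a-b)
def proj(c,P):
    v=R.from_rotvec(c["rotation"]).inv().apply(np.array(P)-c["origin"])
    q=np.array(c["K"])@[v[0],-v[1],-v[2]];return q[:2]/q[2]
E
python3 - <<'E'
from h import *
s,d=get_calibration("scene"),get_calibration("side")
for n,a,b in [("cell",(295,199),(270,308)),("slim",(290,215),(272,268)),("tray",(292,211),(271,293)),("hood",(202,268),(334,138)),("logger",(187,281),(349,163))]:
    P,e=tri(s,a,d,b);print(n,P.round(3),round(e,4))
S=cv2.imread("pics/scene0.png");D=cv2.imread("pics/side0.png")
f=lambda I,x,y,w,h,k:cv2.resize(I[y:y+h,x:x+w],None,fx=k,fy=k,interpolation=cv2.INTER_CUBIC)
a=np.hstack([f(D,300,125,100,70,4),f(S,135,240,100,70,4)])
b=np.hstack([f(D,235,245,100,75,4),f(S,250,160,100,75,4)])
cv2.imwrite("pics/c1.png",np.vstack([a,b]))
E
```

```text
cell [0.549 0.229 0.015] 0.0023
slim [0.575 0.15  0.016] 0.0045
tray [ 0.56   0.192 -0.001] 0.0015
hood [ 0.543 -0.198  0.075] 0.0058
logger [ 0.496 -0.197  0.011] 0.0015
```

View pics/c1.png

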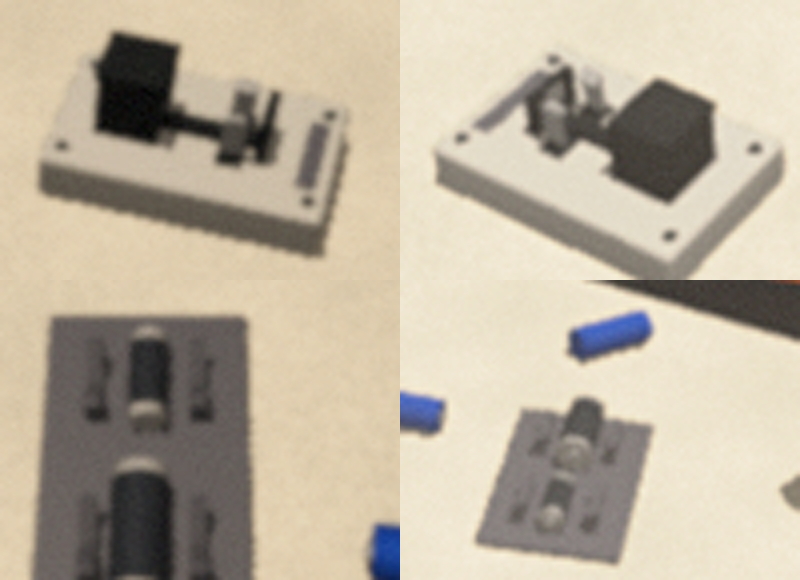

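View pics/wrist0.png

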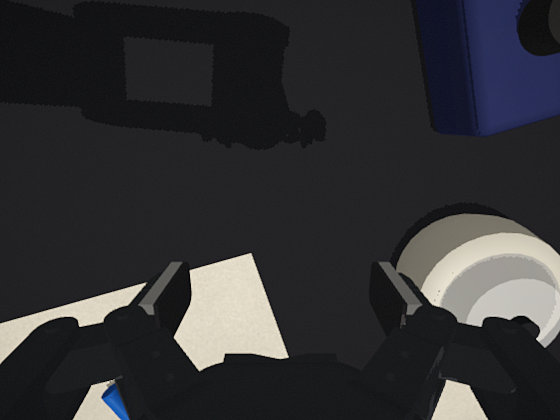

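The crops show the logger's hood towards world +x and the clips towards -x. The cells look as though they lie across the tray between the saddles, so I need a closer wrist view to settle that. The first wrist picture shows only the bench and the mat corner.

```bash
python3 - <<'E'
from h import *
s,d=get_calibration("scene"),get_calibration("side")
for c,ps in ((d,[(310,166),(380,180),(387.5,154),(320,139)]),(s,[(144,277.5),(175,251),(231,277.5),(204,305)])):
    P=np.array([onz(c,p,.03) for p in ps]);print(P.round(3).tolist(),P.mean(0).round(3),[np.linalg.norm(P[i]-P[i-1]).round(3) for i in range(4)])
for p in [(247,254),(297,254),(298,333),(244,333)]: print(onz(d,p,.006).round(3))
o=observe();Rt=R.from_rotvec(o["ee_rot"]);c=get_calibration("wrist")
print(Rt.as_matrix().round(2))
t=Rt.inv().apply(np.array(c["origin"])-o["tool_pos"]);Rc=Rt.inv()*R.from_rotvec(c["rotation"])
print("cam in tool",t.round(4),Rc.as_matrix().round(3).tolist())
# view direction ray of pixel (280,200) down to plane
q=onz(c,(280,190),.02);print("look offset tool", Rt.inv().apply(q-o["tool_pos"]).round(3), q)
E
```

```text
[[0.579, -0.137, 0.03], [0.414, -0.143, 0.03], [0.411, -0.238, 0.03], [0.582, -0.241, 0.03]] [ 0.496 -0.19   0.03 ] [np.float64(0.104), np.float64(0.165), np.float64(0.095), np.float64(0.171)]
[[0.421, -0.253, 0.03], [0.42, -0.144, 0.03], [0.589, -0.151, 0.03], [0.588, -0.251, 0.03]] [ 0.504 -0.199  0.03 ] [np.float64(0.167), np.float64(0.109), np.float64(0.169), np.float64(0.1)]
[0.634 0.128 0.006]
[0.538 0.096 0.006]
[0.488 0.253 0.006]
[0.577 0.283 0.006]
[[ 0.29 -0.   -0.96]
 [ 0.96 -0.    0.29]
 [-0.   -1.    0.  ]]
cam in tool [-0.0004 -0.1158  0.0732] [[1.0, -0.0, 0.0], [0.0, 0.283, -0.959], [0.0, 0.959, 0.283]]
look offset tool [-0.     0.235 -0.005] [0.1639118  0.52389774 0.02      ]
```

```bash
python3 -m inch '[-0.43,0,-1,0,0,0,-0.43,0,-1,0,0,0,-0.43,0,-1,0,0,0,-0.43,0,-1,0,0,0,-0.43,0,-1,0,0,0,-0.43,0,-1,0,0,0,-0.43,0,-1,0,0,0,-0.43,0,-1,0,0,0,-0.43,0,-1,0,0,0,-0.43,0,-1,0,0,0]' 0
python3 -m inch '[-0.43,0,-1,0,0,0,-0.43,0,-1,0,0,0,-0.43,0,-1,0,0,0,-0.43,0,-1,0,0,0,-0.43,0,-1,0,0,0,0,0,0,0,0,0,0,0,0,0,0,0]'
python3 - <<'E'
from h import *
import json
o=observe();c=get_calibration("wrist");im=get_image("wrist");cv2.imwrite("pics/w1.png",im[:,:,::-1])
json.dump({k:np.array(v).tolist() for k,v in c.items()},open("w1.json","w"))
print(o["tool_pos"],o["joints"].round(3) if hasattr(o["joints"],'round') else o["joints"],c["origin"])
E
```

```text
time_s: 1.15
tool_pos: [0.4101, 0.3146, 0.2559]
ee_rot: [-1.334, -0.989, 0.99]
force: [0.6, -0.2, 0.1]
gripper_width: 0.0851
time_s: 1.85
tool_pos: [0.5342, 0.2099, 0.2555]
ee_rot: [-1.334, -0.987, 0.989]
force: [0.3, 0.2, -0.1]
gripper_width: 0.0852
[0.53423524 0.20989485 0.25554809] [ 2.750e-01  1.420e-01  1.312e+00  1.000e-03  1.689e+00 -9.990e-01] [0.4642927  0.23086992 0.37147201]
```

View pics/w1.png

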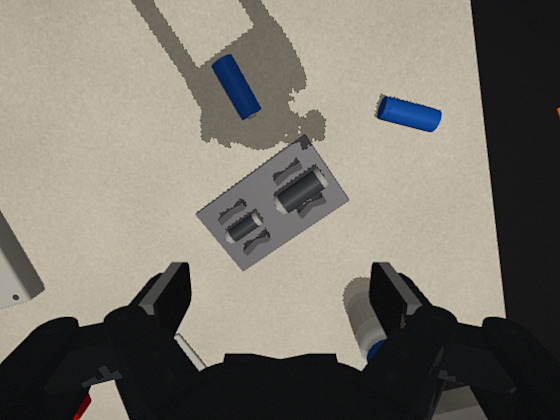

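The wrist picture shows the large cell at (301,190), from (277,207) to (325,176), and the slim cell at (243,227). Both lie along the tray's long side, between saddle pairs at (287,170)/(310,208). That disagrees with the text, so I'll go lower, aligned with the cell, for a second measurement.

```bash
python3 - <<'E'
from h import *
import json
c=json.load(open("w1.json"));d=get_calibration("side")
print("tri side/wrist",tri(c,(301,190),d,(270,308)))
for z in (.019,.027):
    a,b=onz(c,(277,207),z),onz(c,(325,176),z);print(z,a.round(4),b.round(4),((a+b)/2).round(4),np.linalg.norm(a-b).round(4),np.degrees(np.arctan2(*(b-a)[1::-1])).round(1))
T=np.array([onz(c,p,.006) for p in [(197,213),(308,136),(349,200),(243,270)]]);print(T.round(3),T.mean(0).round(4),[np.linalg.norm(T[i]-T[i-1]).round(3) for i in range(4)])
im=cv2.imread("pics/w1.png");cv2.imwrite("pics/w1c.png",cv2.resize(im[125:280,185:360],None,fx=4,fy=4,interpolation=cv2.INTER_CUBIC)[:600])
E
```

```text
tri side/wrist (array([0.54579537, 0.23192871, 0.02273933]), np.float64(0.0018301905023303878))
0.019 [0.5574 0.1986 0.019 ] [0.5378 0.2635 0.019 ] [0.5476 0.231  0.019 ] 0.0678 106.9
0.027 [0.5553 0.1993 0.027 ] [0.5361 0.2627 0.027 ] [0.5457 0.231  0.027 ] 0.0662 106.9
[[0.539 0.099 0.006]
 [0.489 0.258 0.006]
 [0.578 0.286 0.006]
 [0.631 0.128 0.006]] [0.5593 0.1926 0.006 ] [np.float64(0.097), np.float64(0.166), np.float64(0.094), np.float64(0.166)]
```

View pics/w1c.png

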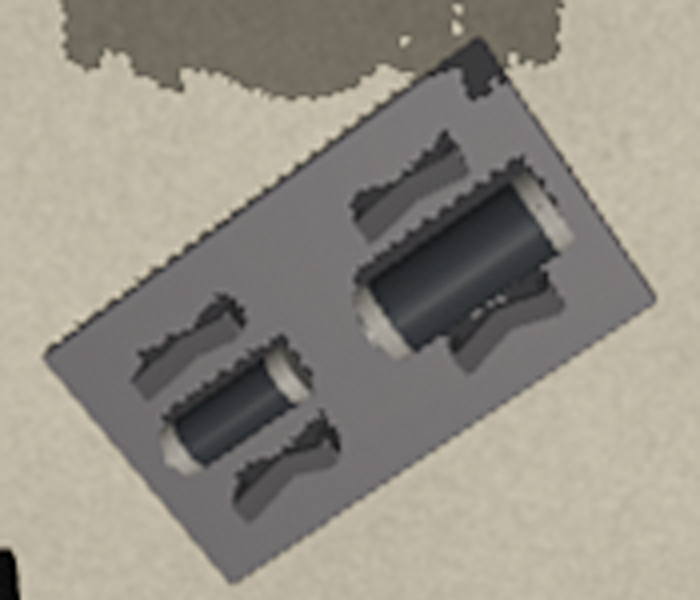

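The crop confirms it: each cell lies crosswise between the saddles, along the tray's y. The large cell is centred near (0.546,0.231) with its axis at 107°. I'll move lower and aligned for a closer look at height, nub and saddles.

```bash
python3 -m inch '[0,0.3,0,0,1,0,0,0.3,0,0,1,0,0,0.3,0,0,1,0,0,0.3,0,0,1,0,0,0.3,0,0,1,0,0,0.3,0,0,1,0,0,0.3,0,0,1,0,0,0.3,0,0,1,0,0.59,0.3,0.55,0,0.15,0,0,0,0,0,0,0]' 0
python3 - <<'E'
from h import *
import json
o=observe();c=get_calibration("wrist");im=get_image("wrist");cv2.imwrite("pics/w2.png",im[:,:,::-1])
json.dump({k:np.array(v).tolist() for k,v in c.items()},open("w2.json","w"))
print(o["tool_pos"],R.from_rotvec(o["ee_rot"]).as_matrix().round(3).tolist(),o["joints"])
cv2.imwrite("pics/w2c.png",cv2.resize(im[60:330,130:430,::-1],None,fx=2.2,fy=2.2,interpolation=cv2.INTER_CUBIC))
E
```

```text
time_s: 2.9
tool_pos: [0.5447, 0.234, 0.1736]
ee_rot: [-1.557, -0.234, 0.238]
force: [-0.0, 0.6, -0.6]
gripper_width: 0.0855
[0.54465615 0.23395885 0.17364989] [[0.955, -0.003, -0.297], [0.297, 0.001, 0.955], [-0.002, -1.0, 0.001]] [3.09403765e-01 2.12545199e-01 1.39308906e+00 1.35698329e-03
 1.53820500e+00 8.19018598e-03]
```

View pics/w2c.png

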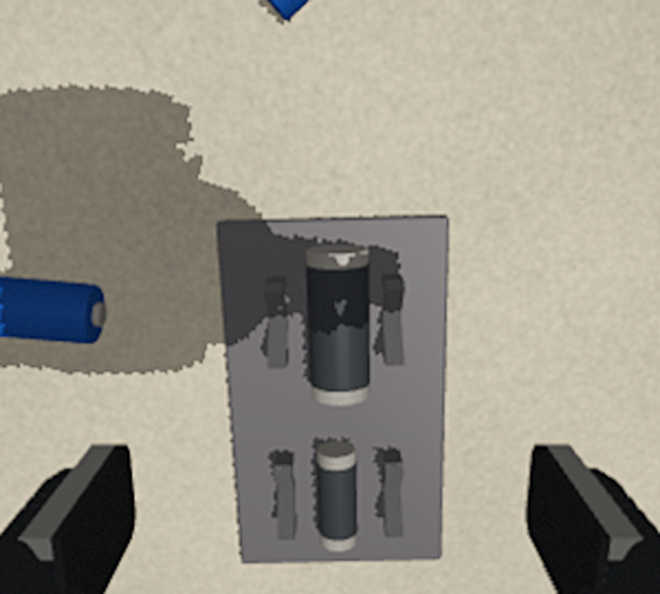

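```bash
python3 - <<'E'
from h import *
import json
a,b=json.load(open("w1.json")),json.load(open("w2.json"));d=get_calibration("side")
print(tri(a,(301,190),b,(283.6,207.7)));print("+y end top",tri(a,(325,176),b,(284,174)),"-y",tri(a,(277,207),b,(284.5,242)))
print("tray NW corner",tri(a,(308,136),b,(130+217/2.2,60+221/2.2)))
g=lambda I:(255*(I/255.)**.6).astype(np.uint8)
f=lambda I,x,y,w,h,W,H:cv2.resize(g(I[y:y+h,x:x+w]),(W,H),interpolation=cv2.INTER_CUBIC)
W=cv2.imread("pics/w2.png");S=cv2.imread("pics/scene0.png");D=cv2.imread("pics/side0.png")
cv2.imwrite("pics/e.png",np.hstack([f(W,250,160,70,90,420,540),np.vstack([f(D,245,280,55,45,330,270),f(S,270,180,55,45,330,270)])]))
E
```

```text
(array([0.54647817, 0.23148721, 0.02051775]), np.float64(0.0024018213743168073))
+y end top (array([0.53722403, 0.26227451, 0.02628809]), np.float64(0.0021619808506870685)) -y (array([0.5582317 , 0.1982843 , 0.01847014]), np.float64(0.001347510691216364))
tray NW corner (array([0.48802154, 0.25692636, 0.0166529 ]), np.float64(0.0005824966996970673))
```

View pics/e.png

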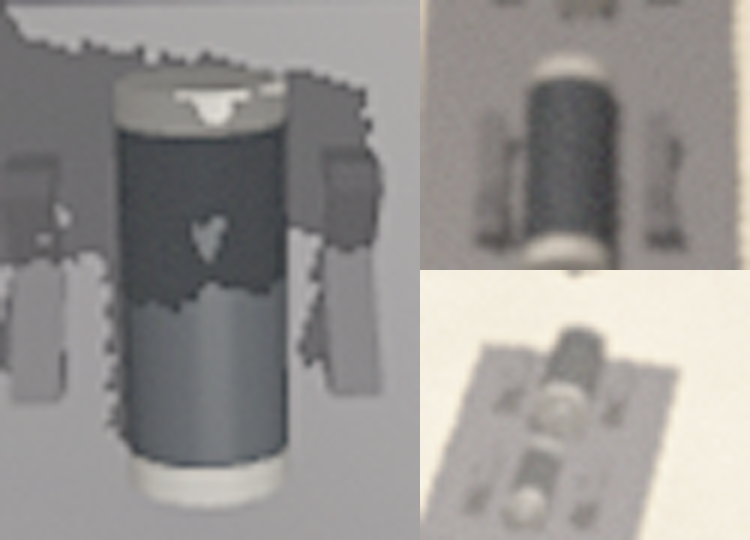

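The enhanced crop shows a plain +y end face with no nub. In the scene view, the -y face has a smaller disc in its centre, so the nub is probably at the -y end. I'll use the scene camera's wide baseline to check the axis height.

```bash
python3 - <<'E'
from h import *
import json
b=json.load(open("w2.json"));s=get_calibration("scene")
S=cv2.imread("pics/scene0.png")
u=np.array([-.297,.955,0])
for z in (.019,.027):
    C=onz(b,(283.6,207.7),z); print(z,C.round(4),"-y face",proj(s,C-.032*u).round(1),"+y face top",proj(s,C+.032*u+[0,0,.013]).round(1),"centre top",proj(s,C+[0,0,.013]).round(1),"-y bottom",proj(s,C-.032*u-[0,0,.013]).round(1))
    print([ (np.array(k)+[0,0]).round(3).tolist() for k in (onz(b,(130+e[0]/2.2,60+e[1]/2.2),.006) for e in ((217,221),(447,216),(440,558),(242,562)))])
for e in ((217,221),(447,216),(440,558),(242,562)): print("corner pred",proj(s,onz(b,(130+e[0]/2.2,60+e[1]/2.2),.006)).round(1))
g=cv2.cvtColor(S,cv2.COLOR_BGR2GRAY)
m=((g<125)&(S.max(2).astype(int)-S.min(2)<45)).astype(np.uint8);n,l,st,ce=cv2.connectedComponentsWithStats(m)
i=l[211,300] or l[220,285]; print("tray comp",st[i]);cn=max(cv2.findContours((l==i).astype(np.uint8),0,1)[0],key=cv2.contourArea);print(cv2.approxPolyDP(cn,4,True)[:,0].tolist())
print(g[186:212,282:304])
E
```

```text
0.019 [0.5477 0.2305 0.019 ] -y face [292.3 203.5] +y face top [296.8 187.9] centre top [294.7 193.7] -y bottom [292.1 207.3]Traceback (most recent call last):
  File "<stdin>", line 8, in <module>
ValueError: operands could not be broadcast together with shapes (3,) (2,)
```

```bash
python3 - <<'E'
from h import *
import json
np.set_printoptions(linewidth=200)
b=json.load(open("w2.json"));s=get_calibration("scene")
S=cv2.imread("pics/scene0.png")
u=np.array([-.297,.955,0])
for z in (.019,.027):
    C=onz(b,(283.6,207.7),z); print(z,C.round(4),"-y face",proj(s,C-.032*u).round(1),"+y face top",proj(s,C+.032*u+[0,0,.013]).round(1),"-y bottom",proj(s,C-.032*u-[0,0,.013]).round(1))
for e in ((217,221),(447,216),(440,558),(242,562)): q=onz(b,(130+e[0]/2.2,60+e[1]/2.2),.006);print("corner",q.round(3),proj(s,q).round(1))
g=cv2.cvtColor(S,cv2.COLOR_BGR2GRAY)
m=(g<135).astype(np.uint8);n,l,st,ce=cv2.connectedComponentsWithStats(m)
i=l[205,282]; print("tray comp",st[i]);cn=max(cv2.findContours((l==i).astype(np.uint8),0,1)[0],key=cv2.contourArea);print(cv2.approxPolyDP(cn,4,True)[:,0].tolist())
print(g[186:212,283:304])
E
```

```text
0.019 [0.5477 0.2305 0.019 ] -y face [292.3 203.5] +y face top [296.8 187.9] -y bottom [292.1 207.3]
0.027 [0.5469 0.2326 0.027 ] -y face [292.5 200.8] +y face top [297.  185.2] -y bottom [292.4 204.6]
corner [0.486 0.255 0.006] [280.2 191.2]
corner [0.578 0.286 0.006] [312.4 195.3]
corner [0.633 0.128 0.006] [304.1 228.7]
corner [0.54  0.097 0.006] [268.5 223.9]
tray comp [     0      0    560    420 144093]
[[314, 0], [310, 89], [484, 130], [459, 181], [456, 198], [461, 200], [453, 205], [431, 282], [407, 280], [335, 419], [559, 419], [559, 292], [538, 282], [543, 273], [559, 278], [559, 236], [493, 219], [503, 217], [493, 208], [498, 205], [559, 222], [559, 0], [450, 0], [447, 6], [446, 0]]
[[227 227 229 226 228 228 228 229 229 229 229 230 231 229 229 229 231 231 231 233 230]
 [228 227 229 227 228 228 226 229 229 228 227 229 228 229 228 230 231 231 231 232 229]
 [227 226 226 226 225 228 225 226 228 229 225 217 214 211 218 226 230 232 233 230 230]
 [227 228 226 226 227 227 225 228 229 224 198 167 156 152 165 182 209 227 231 233 230]
 [228 227 227 227 228 227 229 229 230 211 151 112
[... 1165 characters left out ...]
06]
 [125 123 123 122 121 109 111 126 127 131 129 132 127 121 124 127 124 106  95  96 107]
 [131 134 129 132 120 103 103 115 120 119 123 125 122 121 121 123 125 111 101  98 109]
 [128 130 132 130 124 107  98 106 115 115 123 126 119 116 123 130 128 125 118 120 123]
 [132 132 130 132 131 126 126 127 125 113 115 123 121 117 121 131 130 132 128 131 130]
 [125 130 129 130 131 134 145 150 151 138 129 126 126 122 128 130 128 133 132 129 129]
 [126 131 132 129 122 118 128 141 146 145 143 132 130 130 131 130 133 131 134 131 132]
 [124 129 130 126 108  93  97 103 115 128 131 131 132 132 130 131 130 131 129 132 132]
 [122 124 133 117  96  88  89  89  94 106 116 126 130 129 132 129 127 129 126 128 132]]
```

Allowing for the camera bias, shown by the tray corners, the top silhouette fits an axis height of 19 mm. The cell is therefore lying on the tray floor across the cradle, not at 27 mm, and the saddles block a grip at its middle. I'll grip the exposed nub end in the free zone between the cradles, lift it, lay it on the mat and shift to a mid grip there.

```bash
python3 -m inch '[0.06,0,-1,0,0,0,0,0.5,-0.17,0,0,0,0,0.95,0,0,0,0,0,0.95,0,0,0,0,0,0.95,0,0,0,0,0,0.8,0,0,0,0,0,0.5,0,0,0,0,0,0,0,0,0,0,0,0,0,0,0,0]' 0
python3 - <<'E'
from h import *
im=get_image("wrist");cv2.imwrite("pics/w3.png",im[:,:,::-1]);o=observe();print(o["tool_pos"],o["force"])
E
```

```text
time_s: 3.85
tool_pos: [0.5581, 0.1988, 0.0365]
ee_rot: [-1.558, -0.235, 0.233]
force: [-0.0, -0.0, 0.9]
gripper_width: 0.0854
[0.55881425 0.19896113 0.03739761] [0.45185861 0.34035957 0.65364054]
```

View pics/w3.png

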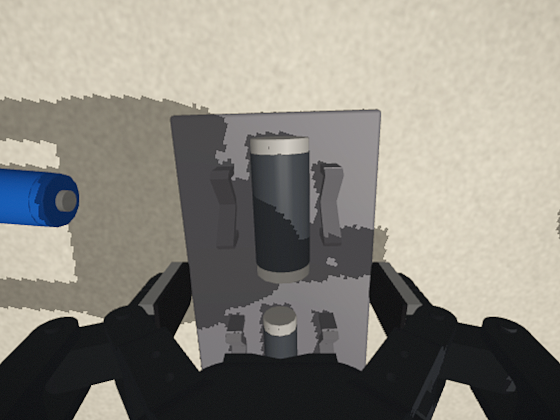

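The view shows the cell from (280,137) to (283,283), centred between the open fingers. The slim cell's +y face at (278,315) is plain, and the fingers are clear of the saddles. I'll nudge slightly and close.

```bash
python3 -m inch '[0,0.17,0.09,0,0,0,0,0,0,0,0,0]' 0; python3 -m inch '[0,0,0,0,0,0,0,0,0,0,0,0,0,0,0,0,0,0,0,0,0,0,0,0,0,0,0,0,0,0,0,0,0,0,0,0,0,0,0,0,0,0,0,0,0,0,0,0]' 1
python3 -m inch '[0,-0.3,0,0,0,0,0,-0.9,0,0,0,0,0,-0.9,0,0,0,0,0,-0.3,0,0,0,0,0,0,0,0,0,0]'
```

```text
time_s: 4.1
tool_pos: [0.5574, 0.2016, 0.0314]
ee_rot: [-1.558, -0.235, 0.233]
force: [-0.4, 0.4, -0.5]
gripper_width: 0.0857
time_s: 4.9
tool_pos: [0.5575, 0.2012, 0.0312]
ee_rot: [-1.558, -0.235, 0.233]
force: [0.2, 0.8, 3.4]
gripper_width: 0.0233
time_s: 5.4
tool_pos: [0.558, 0.2014, 0.1046]
ee_rot: [-1.558, -0.237, 0.231]
force: [-0.2, 0.3, -1.9]
gripper_width: 0.0237
```

```bash
python3 - <<'E'
from h import *
W=get_image("wrist");cv2.imwrite("pics/w4.png",W[:,:,::-1]);g=cv2.cvtColor(W,cv2.COLOR_RGB2GRAY)
print(g[60:360:6,284])
for y in (150,200,230,260): print(y,g[y,220:344:4])
S=cv2.cvtColor(get_image("scene"),cv2.COLOR_RGB2GRAY);cv2.imwrite("pics/s4.png",S)
np.set_printoptions(linewidth=250);print(S[170:216:2,278:310])
o=observe();print(o["force"],o["torque"],o["gripper_width"])
E
```

```text
[210 213 209 208 212 216 212 215 212 211 123 144 143 143  89 201 200  97
  99 100  99  97  97  96  95  93  92  86  42  41  41  42  41  41  41  41
  41  64 112  85  75  73  74 176 129 214 208 206 207 206]
150 [ 74 103 132 137  74  75  73  73 113 138 152 161 148 178 185 193 201 206
 197 190 181 169 156 146 145 146 146 147 148 148 149]
200 [ 72  73  73  74  70  69  68  70  32  37  60  66  70  71  81  92  96  91
  77  74  69  64  54  69  70 133 141 142 142 143 143]
230 [ 74  73  73  73  72  73  73  72  36  39  41  41  42  41  41  41  41  42
  39  73  69  62  60 135 135 136 138 138 139 140 141]
260 [ 56 128 130  74  53  84  88  89  21  37  38  40  41  41  42  42  41  41
  40  41  40  36  18  89  89  70  55  96 136 137 137]
[[ 99  59  57  61  57  62  58  57  61  60  70 132 206 238 234 191 115  76  80  75  69  59  62  62  63  62  67  67  59  61  64  61]
 [211 195 186 178 147 111  75  59  60  63  61  93 171 225 188 110  66  64  71  78  71  65  62  65  67  59  63  63  63  66  63  62]
 [232 235 236 235 236 223 159  86  64  74  59  81 146 179 118  65  63  63  69  67  59  64  66  61  67  66  59 
[... 2034 characters left out ...]
9  94  89  89  86  91  86  91  93  87  88  87  92  93 115 132 136 133 135 129 137]
 [ 90  97 106 112 112  99  94  93 103 114 123 138 144 144 136 122 108  99  93  96  94  92  95 101 106 131 133 136 134 134 133 138]
 [116 120 128 133 127 126 132 135 128 107  93 101 106 113 133 139 135 134 131 133 135 132 130 132 137 136 135 138 136 133 134 159]
 [131 126 129 130 123 124 134 130 117  97  91  96  91  91  96 109 131 136 133 134 134 133 130 131 137 134 141 136 133 133 143 192]
 [129 127 125 126 125 132 132 118  92  85  91  98  94  92 105 124 135 134 130 129 134 129 124 130 134 139 136 137 134 133 161 209]]
[ 0.98212489 -0.39921907 -1.08589472] [0.01484368 0.03521316 0.00742939] 0.02336146967077495
```

The cell is held: the wrist force is about 1 N down and the cell moves with the camera. Next I carry it off the tray and turn it so its nub points to world -x.

```bash
python3 -m inch '[-0.86,0,-0.73,0,0,0,-0.86,0,-0.73,0,0,0,-0.86,0,-0.73,0,0,0,-0.86,0,-0.73,0,0,0,-0.86,0,-0.73,0,0,0,-0.86,0,-0.73,0,0,0,0,0,0,0,1,0,0,0,0,0,1,0,0,0,0,0,1,0,0,0,0,0,1,0]'
python3 -m inch '[0,0,0,0,1,0,0,0,0,0,1,0,0,0,0,0,1,0,0,0,0,0,1,0,0,0,0,0,1,0,0,0,0,0,1,0,0,0,0,0,1,0,0,0,0,0,1,0,0,0,0,0,1,0,0,0,0,0,1,0]'
python3 -m inch '[0,0.5,0,0,1,0,0,0.6,0,0,0.56,0,0,0.6,0,0,0,0,0,0.3,0,0,0,0,0,0,0,0,0,0]'
python3 - <<'E'
from h import *
o=observe();print(R.from_rotvec(o["ee_rot"]).as_matrix().round(3).tolist(),o["tool_pos"],o["force"])
W=get_image("wrist");cv2.imwrite("pics/w5.png",W[:,:,::-1]);g=cv2.cvtColor(W,cv2.COLOR_RGB2GRAY)
print(g[100:320:5,284])
E
```

```text
time_s: 6.5
tool_pos: [0.4462, 0.03, 0.1006]
ee_rot: [-1.566, 0.15, -0.144]
force: [-0.6, -0.1, -1.2]
gripper_width: 0.0236
time_s: 7.5
tool_pos: [0.4463, 0.0302, 0.1005]
ee_rot: [-1.293, 1.076, -1.07]
force: [-0.1, 0.1, -1.3]
gripper_width: 0.0235
time_s: 8.0
tool_pos: [0.4454, 0.0302, 0.04]
ee_rot: [-1.214, 1.213, -1.205]
force: [0.2, 0.0, -1.0]
gripper_width: 0.0235
[[0.002, -0.006, 1.0], [-1.0, 0.001, 0.002], [-0.001, -1.0, -0.006]] [0.44540635 0.03022009 0.03996873] [ 0.19084791  0.01512278 -1.01175197]
[191 192 187 195 190 187 187 189 191  78 169 169 176  72  70  69  70  68
  67  67  67  66  65  64  62  64  63  63  64  64  63  63  63  32  34  35
  36  96  95 117 121 115 116 116]
```

```bash
python3 -m inch '[0,0.35,0,0,0,0,0,0,0,0,0,0]'; python3 -m inch '[0,0.06,0,0,0,0,0,0,0,0,0,0]';python3 -m inch '[0,0.05,0,0,0,0,0,0,0,0,0,0]'
```

```text
time_s: 8.25
tool_pos: [0.4472, 0.0301, 0.0314]
ee_rot: [-1.211, 1.209, -1.207]
force: [0.0, -0.2, -1.8]
gripper_width: 0.0235
time_s: 8.45
tool_pos: [0.4479, 0.0301, 0.0306]
ee_rot: [-1.21, 1.208, -1.208]
force: [-0.1, 0.9, -0.9]
gripper_width: 0.0235
time_s: 8.65
tool_pos: [0.4478, 0.0301, 0.029]
ee_rot: [-1.21, 1.208, -1.208]
force: [0.1, -0.9, -1.4]
gripper_width: 0.0234
```

```bash
python3 -m inch '[0,0.06,0,0,0,0,0,0,0,0,0,0]'; python3 -m inch '[0,0.05,0,0,0,0,0,0,0,0,0,0]';python3 -m inch '[0,0.04,0,0,0,0,0,0,0,0,0,0]'
```

```text
time_s: 8.85
tool_pos: [0.4476, 0.0301, 0.0269]
ee_rot: [-1.21, 1.208, -1.208]
force: [-0.7, 0.4, -0.3]
gripper_width: 0.0237
time_s: 9.05
tool_pos: [0.4476, 0.0301, 0.0254]
ee_rot: [-1.21, 1.208, -1.208]
force: [0.4, -0.3, -1.1]
gripper_width: 0.0236
time_s: 9.25
tool_pos: [0.4478, 0.0301, 0.0252]
ee_rot: [-1.21, 1.208, -1.208]
force: [-3.1, -0.1, 4.5]
gripper_width: 0.0231
```

The cell touched the mat at TCP z = 0.0252, just as a 19 mm tray axis height predicts. I'll loosen the grip, keeping the cell between the pads, slide to the middle and re-grip.

```bash
python3 -m inch '[0,-0.05,0,0,0,0,0,0,0,0,0,0,0,0,0,0,0,0,0,0,0,0,0,0]' 0.6; python3 -m inch '[0,0,0.5,0,0,0,0,0,0.5,0,0,0,0,0,0,0,0,0]' 0.6
python3 - <<'E'
from h import *
W=get_image("wrist");cv2.imwrite("pics/w6.png",W[:,:,::-1]);o=observe();print(o["tool_pos"],o["gripper_width"])
E
```

```text
time_s: 9.65
tool_pos: [0.4477, 0.0301, 0.0258]
ee_rot: [-1.21, 1.208, -1.208]
force: [0.2, 0.8, 0.1]
gripper_width: 0.0341
time_s: 9.95
tool_pos: [0.4793, 0.03, 0.0262]
ee_rot: [-1.209, 1.207, -1.209]
force: [-0.2, 0.2, -0.4]
gripper_width: 0.0345
[0.47804957 0.03007735 0.02587088] 0.03415371211900585
```

View pics/w6.png

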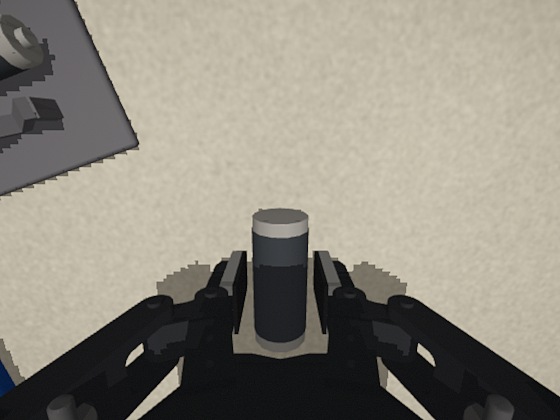

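The view shows the cell captive between the pads, with a plain flat face at (280,215) on the tool's +z side. The slim cell's nub at (25,38) points to -y, which confirms the nub direction. Closing and measuring the grip offset along the cell.

```bash
python3 -m inch '[0,0,0,0,0,0,0,0,0,0,0,0,0,0,0,0,0,0,0,0,0,0,0,0,0,0,0,0,0,0]' 1
python3 - <<'E'
from h import *
W=get_image("wrist");o=observe();c=get_calibration("wrist");g=cv2.cvtColor(W,cv2.COLOR_RGB2GRAY)
print(o["tool_pos"],o["gripper_width"],o["force"]);print(g[196:244:1,280])
for r in (222,223,224,225): print(r,(onz(c,(280,r),.026)-o["tool_pos"]).round(4))
E
```

```text
time_s: 10.5
tool_pos: [0.4772, 0.0302, 0.0259]
ee_rot: [-1.21, 1.209, -1.208]
force: [-0.9, 0.3, 2.2]
gripper_width: 0.0241
[0.47720147 0.03016724 0.02585243] 0.024025734182281645 [-1.40660552 -0.4666917   1.73923384]
[193 193 192 191 190 190 195 166 105  89  93  95  96  96  95  97  97  97
  97  98  98  97  91 133 165 165 161 162 162 162 162 162 161 162 162 166
 153  98  51  62  63  65  64  64  63  64  63  63]
222 [ 0.0318 -0.0001  0.0001]
223 [ 0.0314 -0.0001  0.0001]
224 [ 0.031  -0.0001  0.0001]
225 [ 0.0305 -0.0001  0.0001]
```

The flat end is 33 mm ahead of the tool centre along tool z, as planned. Next I lift and move over the logger, level, for the alignment view.

```bash
python3 -m inch '[0,-0.6,0,0,0,0,0,-1,0,0,0,0,0,-1,0,0,0,0,1,-1,0,0,0,0,1,-1,0,0,0,0,1,0,0,0,0,0,1,0,0,0,0,0,1,0,0,0,0,0,1,0,0,0,0,0,1,0,0,0,0,0]' 
python3 -m inch '[0.5,0,0,0,0,0,0,0,0,0,0,0,0,0,0,0,0,0]' 
python3 - <<'E'
from h import *
W=get_image("wrist");o=observe();c=get_calibration("wrist");cv2.imwrite("pics/w7.png",W[:,:,::-1])
import json;json.dump({k:np.array(v).tolist() for k,v in c.items()}|{"tp":list(o["tool_pos"])},open("w7.json","w"))
print(o["tool_pos"],o["gripper_width"],o["force"],R.from_rotvec(o["ee_rot"]).as_matrix().round(4).tolist())
g=cv2.cvtColor(W,cv2.COLOR_RGB2GRAY)
np.set_printoptions(linewidth=230)
for y in range(60,340,16): print(y,g[y,160:404:6])
E
```

```text
time_s: 11.55
tool_pos: [0.4777, -0.181, 0.1634]
ee_rot: [-1.21, 1.209, -1.208]
force: [0.6, 1.2, -1.1]
gripper_width: 0.024
time_s: 11.85
tool_pos: [0.4779, -0.1941, 0.1635]
ee_rot: [-1.209, 1.209, -1.207]
force: [-0.1, 0.7, -0.9]
gripper_width: 0.0241
[ 0.47802142 -0.19368083  0.16361026] 0.023987443356359755 [ 0.09128971 -0.4110837  -0.79801981] [[0.0024, -0.0004, 1.0], [-1.0, 0.0014, 0.0024], [-0.0014, -1.0, -0.0004]]
60 [186 186 190 185 187 193 189 192 191 189 194 193 191 196 188 190 190 197 188 194 191 194 197 195 188 191 192 191 190 190 193 190 193 191 186 188 190 187 192 189 186]
76 [188 192 195 189 190 195 188 198 191 194 157 156 156 156 154 167 167 169 163 165 165 168 166 161 166 161 165 163 167 169 169 163 192 187 193 195 185 187 192 186 191]
92 [185 194 188 192 191 194 192 190 194 200 198 199  83  75 197 197 196 197 197 197 197 197 197 197 197 196 196 196 196  83  77 196 183 191 194 189 191 192 191 198 193]
108 [189 196 194 191 190 195 201 195 197 203 198 196 197 197 197 202  75  74  75  77  76  78  76  76  75  74  73 197 196 196 196 195 170 193 197 201 196 191 194 192 19
[... 1600 characters left out ...]
7  30  36  35  34  33  35  32  33  28  14  96  98  26  18 101 192 192 189 187 192 188 187 190 191 188]
284 [189 189 189 188 191 191 190 192 191 193   7  21  42  79  85  14  31  34  34  34  36  33  33  30  33  17  81  79  34  23   9 156 191 195 193 192 194 192 198 190 192]
300 [ 24  26  25  26  23 195 210 123  24  22  21  21  21  19  19  13  32  32  35  33  36  35  35  32  33  19  21  23  23  24  19  21  21 125 209 196  21  20  23  26  23]
316 [25 26 32 32 29 26 25 21 18 20 21 15 18 21 19 19 27 33 33 36 36 34 33 31 27 22 18 20 18 16 19 17 20 18 24 24 30 30 32 28 24]
332 [33 30 45 44 43 27 23 21 22 20 20 19 21 20  2 90 72 29 33 33 35 35 34 30 82 61 10 22 22 20 20 21 19 20 23 25 44 44 44 30 31]
```

View pics/w7.png

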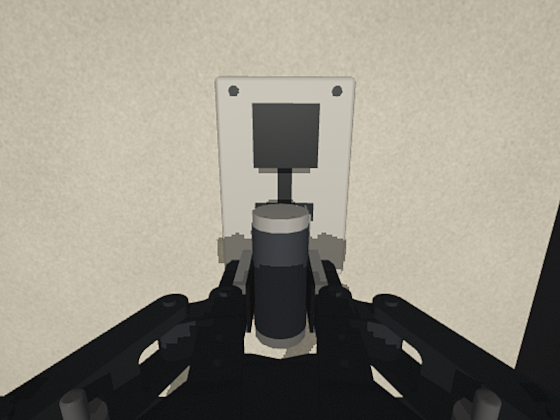

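The view shows the cell at columns 252-309 (centre 280.5), the hood at columns 253-320 with its front edge near row 168, and the rail centred near column 285. So the tool needs a shift of several mm to image right (-y). I'll compute the offset and yaw from the hood edges.

```bash
cat > hood.py <<'E'
from h import *
def hood(W,c,tp,r0,r1):
    g=cv2.cvtColor(W,cv2.COLOR_RGB2GRAY).astype(float);L=[]
    for r in range(r0,r1):
        d=np.diff(cv2.GaussianBlur(g[r:r+1],(3,1),0)[0]);l=235+np.argmin(d[235:275]);q=300+np.argmax(d[300:345])
        sub=lambda i,s:i+.5+np.sum(np.arange(-2,3)*np.abs(d[i-2:i+3]))/np.abs(d[i-2:i+3]).sum()
        L.append((onz(c,(sub(l,-1),r),.074),onz(c,(sub(q,1),r),.074)))
    L=np.array(L);mid=L.mean(1);p=np.polyfit(mid[:,0],mid[:,1],1)
    print("hood width",np.linalg.norm(L[:,0]-L[:,1],axis=1).mean().round(4),"y mid at x=.53",np.polyval(p,.53).round(4),"slope",p[0].round(4),"edge slopes",[np.polyfit(L[:,i,0],L[:,i,1],1)[0].round(4) for i in (0,1)])
    col=g[130:200,258:276].mean(1);r=130+np.argmax(np.diff(col))+.5;col2=g[85:130,260:310].mean(1);r2=85+np.argmin(np.diff(col2))+.5
    print("front row",r,onz(c,(285,r),.074).round(4),"back",r2,onz(c,(285,r2),.074).round(4),"tcp",np.round(tp,4))
E
python3 - <<'E'
from hood import *
import json
c=json.load(open("w7.json"));W=cv2.imread("pics/w7.png")[:,:,::-1].copy();hood(W,c,c["tp"],110,160)
g=cv2.cvtColor(W,cv2.COLOR_RGB2GRAY);print(g[160:180,262],g[176:190:4,270:300])
# box edges
for z in (.03,):
    for e in ((217,79),(354,79),(219,240),(347,240)): print(onz(c,e,z).round(4))
E
```

```text
hood width 0.0433 y mid at x=.53 -0.1971 slope -0.0007 edge slopes [np.float64(-0.001), np.float64(-0.0003)]
front row 172.5 [ 0.5153 -0.1971  0.074 ] back 102.5 [ 0.5602 -0.1967  0.074 ] tcp [ 0.478  -0.1937  0.1636]
[ 61  62  59  60  61  59  56  63 104 118 113 111 103 175 199 194 193 193
 192 192] [[193 193 193 192 193 194 204 149  41  54  57  57  56  58  56  56  57  57
   56  56  48  75 182 200 193 192 192 192 192 192]
 [192 192 193 192 193 194 204 148  40  54  58  56  57  56  56  56  57  57
   55  56  49  75 183 199 193 192 192 192 193 192]
 [192 192 192 193 192 194 204 149  39  52  56  56  55  57  56  56  57  56
   56  54  45 100 184 198 192 192 192 192 192 192]
 [192 192 191 191 191 193 203 147  38  52  53  56  53  56  54  55  54  55
   55  53  41 112 185 197 191 191 191 191 191 191]]
[ 0.5794 -0.1456  0.03  ]
[ 0.5797 -0.2497  0.03  ]
[ 0.4482 -0.14    0.03  ]
[ 0.4485 -0.2529  0.03  ]
```

Bay axis is at y = -0.197 and the hood front edge at x ≈ 0.5185 (shift about +2 mm), with no measurable yaw. My geometry check shows the fingers would foul the clips with the present low grip while tilted. I'll set the cell back on the mat and re-grip about 4 mm higher and 3 mm nearer the flat end.

```bash
python3 -m inch '[-1,0,0,0,0,0,-1,0,0,0,0,0,-1,0,0,0,0,0,-1,0,0,0,0,0,-1,0.6,0,0,0,0,-1,0.6,0,0,0,0,-1,0.6,0,0,0,0,-0.5,0.8,0,0,0,0,0,0.9,0,0,0,0,0,0.7,0,0,0,0]'
python3 -m inch '[0,0.25,0,0,0,0,0,0,0,0,0,0]'; python3 -m inch '[0,0.08,0,0,0,0,0,0,0,0,0,0]'
```

```text
time_s: 12.9
tool_pos: [0.4765, 0.0325, 0.0366]
ee_rot: [-1.212, 1.206, -1.204]
force: [-0.2, -1.4, -1.2]
gripper_width: 0.0238
time_s: 13.1
tool_pos: [0.4765, 0.0311, 0.0294]
ee_rot: [-1.212, 1.209, -1.205]
force: [0.0, -0.2, -1.0]
gripper_width: 0.024
time_s: 13.3
tool_pos: [0.4786, 0.0302, 0.0292]
ee_rot: [-1.208, 1.206, -1.209]
force: [0.2, -0.3, -1.2]
gripper_width: 0.0242
```

```bash
python3 -m inch '[0,0.08,0,0,0,0,0,0,0,0,0,0]';python3 -m inch '[0,0.06,0,0,0,0,0,0,0,0,0,0]'; python3 -m inch '[0,0,0,0,0,0]'
```

```text
time_s: 13.5
tool_pos: [0.478, 0.03, 0.0261]
ee_rot: [-1.209, 1.208, -1.209]
force: [-0.0, 0.1, -0.9]
gripper_width: 0.0241
time_s: 13.7
tool_pos: [0.4781, 0.03, 0.0258]
ee_rot: [-1.209, 1.208, -1.209]
force: [-4.6, -0.5, 9.3]
gripper_width: 0.0239
time_s: 13.8
tool_pos: [0.4781, 0.03, 0.0258]
ee_rot: [-1.209, 1.208, -1.209]
force: [-4.3, 0.5, 8.5]
gripper_width: 0.0239
```

```bash
python3 -m inch '[0,-0.05,0,0,0,0,0,0,0,0,0,0,0,0,0,0,0,0,0,0,0,0,0,0,0,0,0,0,0,0]' 0.6; python3 -m inch '[0,-0.1,0.1,0,0,0,0,0,0,0,0,0]' 0.6;  python3 -m inch '[0,0,0,0,0,0,0,0,0,0,0,0,0,0,0,0,0,0,0,0,0,0,0,0,0,0,0,0,0,0]' 1
python3 - <<'E'
from h import *
W=get_image("wrist");o=observe();c=get_calibration("wrist");g=cv2.cvtColor(W,cv2.COLOR_RGB2GRAY)
print(o["tool_pos"],o["gripper_width"],o["force"]);print(g[200:240,280]);d=np.diff(g[205:235,280].astype(int));r=205+np.argmax(d)+.5
print(r,(onz(c,(280,r),.026)-o["tool_pos"]).round(4)); print(g[232,245:320])
E
```

```text
time_s: 14.3
tool_pos: [0.4776, 0.0301, 0.0251]
ee_rot: [-1.21, 1.208, -1.208]
force: [-0.2, 0.9, -0.7]
gripper_width: 0.0341
time_s: 14.5
tool_pos: [0.4815, 0.0301, 0.0288]
ee_rot: [-1.209, 1.207, -1.209]
force: [0.1, 0.5, 0.3]
gripper_width: 0.0344
time_s: 15.0
tool_pos: [0.4813, 0.0302, 0.0289]
ee_rot: [-1.209, 1.207, -1.209]
force: [-0.1, -0.3, 4.8]
gripper_width: 0.0239
[0.4812583  0.03015829 0.02887621] 0.024034808463281876 [1.24013551 1.05436229 5.18313849]
[192 192 192 192 193 192 196 175 117  87  94  94  95  96  97  97  96  96
  97  97  98  98  91 115 162 168 161 161 162 161 162 162 162 162 163 166
 155 100  51  63]
223.5 [ 0.0301 -0.0001 -0.0029]
[187 188 188 187 188 192 204 146  12  30  58  86 112 132 141 143 142 143
 145 146 148 150 151 153 155 157 158 159 160 159 161 161 161 161 161 162
 162 162 163 163 163 164 164 162 161 160 159 157 156 155 154 153 151 151
 149 148 146 146 127 102  77  40  10 172 195 190 191 191 189 186 183 182
 182 184 186]
```

```bash
python3 -m inch '[0,-0.6,0,0,0,0,0,-1,0,0,0,0,0,-1,0,0,0,0,1,-1,-0.2,0,0,0,1,-0.4,-0.2,0,0,0,1,0,-0.2,0,0,0,1,0,-0.2,-0.5,0,0,1,0,-0.2,-0.5,0,0,1,0,-0.2,-0.5,0,0,1,0,-0.15,-0.5,0,0]'
python3 -m inch '[0.57,0,0,-0.5,0,0,0,0,0,-0.5,0,0,0,0,0,-0.345,0,0,0,0,0,0,0,0,0,0,0,0,0,0]'
python3 - <<'E'
from hood import *
W=get_image("wrist");o=observe();c=get_calibration("wrist");M=R.from_rotvec(o["ee_rot"]).as_matrix()
cv2.imwrite("pics/w8.png",W[:,:,::-1])
print(o["tool_pos"],M.round(4).tolist(),"tilt",np.degrees(np.arcsin(-M[2,2])),o["gripper_width"])
g=cv2.cvtColor(W,cv2.COLOR_RGB2GRAY);np.set_printoptions(linewidth=230)
for y in range(20,300,14): print(y,g[y,226:344:3])
E
```

```text
time_s: 16.05
tool_pos: [0.4394, -0.1809, 0.1491]
ee_rot: [-1.387, 1.387, -1.081]
force: [0.8, 0.2, -1.7]
gripper_width: 0.0238
time_s: 16.55
tool_pos: [0.4403, -0.1967, 0.1491]
ee_rot: [-1.5, 1.498, -0.989]
force: [0.2, 0.4, -0.5]
gripper_width: 0.0237
[ 0.4402577  -0.19678494  0.14955269] [[0.0017, -0.3913, 0.9202], [-1.0, -0.0, 0.0018], [-0.0007, -0.9202, -0.3913]] tilt 23.037369681833937 0.023814030029328366
20 [119 119  67  29  28  57  63  66  65  66  65  66  65  65  64  66  66  65  65  67  66  65  65  65  64  65  64  65  64  64  66  65  63  65  63  52 210 204 204 204]
34 [120 121 123  24  30  29  31  29  28  28  28  26  29  66  64  63  66  64  63  63  63  65  63  65  64  63  62  63  64  63  62  63  64  63  61 160 204 204 204 204]
48 [121 121 122  17  28  31  29  29  28  27  30  32  27  31  32  31  28  29  29  30  28  54  62  63  62  61  61  61  62  61  60  61  60  62  54 212 204 205 204 205]
62 [122 121 122 122 121 121 121 122 121 122 122 122 122 121 122  92  30  31  31  31  31  28 111 122 121 120 120 197 213 213 209 206 205 205 205 205 205 204 205 205]
76 [123 122 121 122 122 
[... 1929 characters left out ...]
212 210 212 213 212 211 213 215 211]
244 [132 133 134 133 127 122 182 217 217  97  39  41  42  41  41  46  43  45  43  43  42  42  43  42  41  41  38  63 212 211 212 216 210 210 216 217 216 215 215 217]
258 [137 137 137 140 137  91  93  92  93  22  39  40  40  43  43  42  42  44  44  44  42  42  41  41  40  41  39  22  93  93  92 113 226 226 220 215 212 212 216 216]
272 [ 26  26  25  19  94  91  92  93  23  19  39  40  41  41  43  44  43  44  43  43  42  43  41  42  38  41  39  19  23  94  91  92  93  20  24  26  27 208 214 214]
286 [ 26  27  24  26 101 113 119  27  23  19  38  39  41  42  40  44  42  44  42  43  44  44  42  41  41  39  40  21  21  24 117 114  89  32  26  29  26  28  20 205]
```

Tilt is 23°. Rail, clips and wall centre on column 281.5 against 280.3 for the cell, so I correct +0.75 mm along tool x, descend to the entry line and start sliding along the cell's axis.

```bash
python3 -m inch '[0.013,0.72,0.307,0,0,0,0.012,0.72,0.307,0,0,0,0,0,0,0,0,0,0,0,0.5,0,0,0,0,0,0.5,0,0,0,0,0,0,0,0,0,0,0,0,0,0,0]'
python3 - <<'E'
from hood import *
W=get_image("wrist");o=observe();c=get_calibration("wrist");M=R.from_rotvec(o["ee_rot"]).as_matrix()
cv2.imwrite("pics/w9.png",W[:,:,::-1])
print(o["tool_pos"],"tilt",np.degrees(np.arcsin(-M[2,2])),o["gripper_width"],o["force"])
g=cv2.cvtColor(W,cv2.COLOR_RGB2GRAY);np.set_printoptions(linewidth=230)
for y in range(0,300,12): print(y,g[y,202:364:4])
E
```

```text
time_s: 17.3
tool_pos: [0.4684, -0.1978, 0.0925]
ee_rot: [-1.499, 1.496, -0.991]
force: [0.1, 0.0, -1.5]
gripper_width: 0.0238
[ 0.46822205 -0.19781322  0.09250013] tilt 22.960280152259127 0.02390310494100117 [ 0.65670219  0.44255749 -0.78576673]
0 [107 206 206 207 202 199 199 199 199 199 199 199 199 199 200 199 199 200 199 199 199 199 199 199 200 199 199 200 199 199 200 199 199 199 199 199 199 198 198 198 198]
12 [118 117 117 118 118 118 118 206 200 200 200 200 201 200 201 200 201 201 200 200 200 200 200 200 200 200 200 201 200 200 201 200 200 200 200 200 199 199 199 199 199]
24 [119 119 119 118 119 119 119 194 209 209 201 201 202 201 202 202 202 201 201 202 201 201 202 201 202 201 201 201 201 201 201 201 200 200 200 201 200 200 200 200 200]
36 [119 120 120 119 120  69  28  27  25  29  27  30  26  27  27  25  33  34  36  34  31  30  33  34  34  32  33  33  32  32  32  32  33  27 206 201 201 201 201 201 201]
48 [121  26  32  30  30  28  28  28  30  30  29  31  30  29  30  30  28  27  31  29  30  29  27  64  65  64  62  62  61  61  61  63  61  61  60  59  61  61  78 202 201]
60 [121  
[... 2686 characters left out ...]
202 202 202 188 211]
252 [193 202 203 207  72  79 194 201 210 124 103  92  93  35  38  42  44  45  44  42  43  42  45  42  40  41  33  93  92  80  60 205 206  52  72 152 201 201 198 209 206]
264 [209 214 213 212 213 210 190  22  26  54  91  92  42  28  41  42  43  43  45  43  41  43  43  43  40  40  26  55  91  91  45  28  24 212 214 213 215 210 211 211 207]
276 [130 126 118 185 175 107  27  28  27  91  91  98  25  23  40  41  42  43  44  43  42  45  42  43  42  39  21  23  97  92  91  24  27  25 169 207 207 212 211 214 207]
288 [128 124 133  79  23  27  26  27  26  19 115  31  24  16  39  39  43  42  44  43  43  42  44  41  40  41  17  22  38 117  20  27  28  27  23  17 170 212 211 211 211]
```

Hood edges are now symmetric about column 279.6, so I take back about 0.5 mm. No contact yet (forces near zero apart from the weight), so I slide on.

```bash
python3 -m inch '[-0.015,0.04,0.35,0,0,0,0,0,0.33,0,0,0,0,0,0,0,0,0]'; python3 -m inch '[0,0,0.1,0,0,0,0,0,0,0,0,0]';python3 -m inch '[0,0,0.1,0,0,0,0,0,0,0,0,0]'
```

```text
time_s: 17.65
tool_pos: [0.4886, -0.1974, 0.0825]
ee_rot: [-1.498, 1.494, -0.993]
force: [2.6, -0.1, 1.1]
gripper_width: 0.0239
time_s: 17.85
tool_pos: [0.4899, -0.1974, 0.0818]
ee_rot: [-1.499, 1.496, -0.992]
force: [1.6, 0.1, 3.5]
gripper_width: 0.0239
time_s: 18.05
tool_pos: [0.4925, -0.1974, 0.0806]
ee_rot: [-1.499, 1.497, -0.991]
force: [0.7, 0.3, 4.4]
gripper_width: 0.0236
```

An upward force of about 5 N shows the finger pads brushing the clip heads, as the geometry hints. I'll raise 1.3 mm and go on along the axis.

```bash
python3 -m inch '[0,-0.045,-0.017,0,0,0,0,0,0,0,0,0]'; python3 -m inch '[0,0,0.08,0,0,0,0,0,0,0,0,0]';python3 -m inch '[0,0,0.07,0,0,0,0,0,0,0,0,0]'
```

```text
time_s: 18.25
tool_pos: [0.4921, -0.1971, 0.081]
ee_rot: [-1.499, 1.497, -0.99]
force: [1.4, -0.5, 1.7]
gripper_width: 0.0236
time_s: 18.45
tool_pos: [0.4944, -0.1971, 0.0801]
ee_rot: [-1.5, 1.497, -0.99]
force: [0.4, 0.3, 0.4]
gripper_width: 0.0234
time_s: 18.65
tool_pos: [0.4965, -0.1971, 0.0793]
ee_rot: [-1.499, 1.497, -0.99]
force: [0.3, -0.5, -0.9]
gripper_width: 0.0241
```

```bash
for i in 1 2 3; do python3 -m inch '[0,0,0.07,0,0,0,0,0,0,0,0,0]' | grep -E "pos|force|width"; done
```

```text
tool_pos: [0.498, -0.1972, 0.0786]
force: [-0.5, -0.8, -0.3]
gripper_width: 0.0239
tool_pos: [0.4997, -0.1972, 0.078]
force: [-3.0, -0.3, 0.7]
gripper_width: 0.0241
tool_pos: [0.5016, -0.1972, 0.0773]
force: [-5.1, -0.9, 2.6]
gripper_width: 0.0239
```

Contact found at TCP x ≈ 0.4973, and the force then rises at 1 N/mm as stated (4.3 mm in now). I'll press horizontally to about 9 mm of travel with the nub still raised.

```bash
python3 -m inch '[0,-0.02,0.07,0,0,0,0,0,0,0,0,0]'| grep -E "pos|force|width"; python3 -m inch '[0,-0.025,0.08,0,0,0,0,0,0,0,0,0]'| grep -E "time|pos|force|width|rot"
```

```text
tool_pos: [0.5034, -0.1972, 0.0772]
force: [-6.7, -0.5, 2.9]
gripper_width: 0.0239
time_s: 19.65
tool_pos: [0.5052, -0.1972, 0.0771]
ee_rot: [-1.502, 1.501, -0.988]
force: [-8.4, 0.2, 4.9]
gripper_width: 0.0241
```

```bash
python3 -m inch '[0,0.022,0.049,0,0,0,0,0,0,0,0,0]'| grep -E "pos|force"; python3 -m inch '[0,0.052,-0.01,0.58,0,0,0,0.052,-0.01,0.58,0,0,0,0,0,0,0,0]'| grep -E "time|pos|force|width|rot"
```

```text
tool_pos: [0.506, -0.1973, 0.0759]
force: [-9.6, 0.2, 4.0]
time_s: 20.15
tool_pos: [0.5027, -0.1971, 0.0724]
ee_rot: [-1.404, 1.404, -1.069]
force: [-10.1, 0.1, 0.1]
gripper_width: 0.0236
```

```bash
python3 -m inch '[0,0,0,0,0,0]'| grep -E "force"; python3 - <<'E'
from h import *
W=get_image("wrist");o=observe();c=get_calibration("wrist");M=R.from_rotvec(o["ee_rot"]).as_matrix();cv2.imwrite("pics/w10.png",W[:,:,::-1])
print(o["tool_pos"],"tilt",np.degrees(np.arcsin(-M[2,2])),o["force"],o["torque"])
g=cv2.cvtColor(W,cv2.COLOR_RGB2GRAY);np.set_printoptions(linewidth=230)
print(g[150:300:2,280]); A=cv2.cvtColor(cv2.imread("pics/w9.png"),cv2.COLOR_BGR2GRAY);print(A[150:300:2,280])
for n in ("side","scene"): cv2.imwrite(f"pics/{n}10.png",get_image(n)[:,:,::-1])
E
```

```text
force: [-10.2, -0.0, 1.2]
[ 0.50305869 -0.1971431   0.07233215] tilt 15.469424635163689 [-10.2580668   -0.75561544   2.41202911] [-0.01439099  1.46066951  0.05549471]
[33 35 34 33 32 24 27 28 27 28 28 30 30 32 31 30 30 30 30 30 29 30 33 31 30 31 30 32 32 30 32 30 30 28 30 31 30 29 32 32 30 32 30 31 31 28 31 32 32 29 32 31 30 29 30 31 32 32 34 43 42 45 42 42 42 42 43 43 42 42 43 42 42 42 41]
[ 33  31  29  29  32  31  30  30  31  30  31  27  31  31  29  28  28  30  31  30  30  29  30  30  30  32  32  29  25  88  97  96  96  95  95  96  94 116 115 115 115 115 116 109  36  44  42  44  43  43  43  42  46  43  42  43  44
  43  42  43  44  42  42  44  44  44  44  44  43  43  42  43  42  43  42]
```

Tilt is 15.5°. The small excess over the expected spring force fits the flat end's lower rim rubbing the floor. I raise 1 mm and press about 1.3 mm further in before continuing the swing.

```bash
python3 -m inch '[0,-0.043,0.033,0,0,0,0,0,0,0,0,0]'| grep -E "pos|force"; python3 -m inch '[0,0.045,0.003,0.5,0,0,0,0,0,0,0,0]'| grep -E "time|pos|force|width|rot"
```

```text
tool_pos: [0.5044, -0.1971, 0.0727]
force: [-10.0, -1.2, 0.9]
time_s: 20.8
tool_pos: [0.5038, -0.1971, 0.0713]
ee_rot: [-1.361, 1.361, -1.101]
force: [-9.5, -0.2, -0.1]
gripper_width: 0.024
```

```bash
python3 -m inch '[0,0.04,-0.005,0.5,0,0,0,0,0,0,0,0]'| grep -E "pos|force|rot"; python3 -m inch '[0,0.035,-0.005,0.4,0,0,0,0,0,0,0,0]'| grep -E "time|pos|force|width|rot"
```

```text
tool_pos: [0.5032, -0.1971, 0.0701]
ee_rot: [-1.318, 1.318, -1.134]
force: [-9.8, -1.7, -0.9]
time_s: 21.2
tool_pos: [0.5027, -0.1971, 0.0689]
ee_rot: [-1.284, 1.284, -1.158]
force: [-10.4, -0.9, -0.6]
gripper_width: 0.0237
```

```bash
cat > st.py <<'E'
from h import *
o=observe();M=R.from_rotvec(o["ee_rot"]).as_matrix();th=-np.arcsin(M[2,2]);X=.4937-o["tool_pos"][0];h=o["tool_pos"][2]
a=np.array([np.cos(th),np.sin(th)]);n=np.array([-a[1],a[0]]);F=np.array([X,h])*1000*[1,1]-30*a-16*n
print("t",o["time_s"],"tcp",o["tool_pos"].round(4),"tilt",np.degrees(th).round(2),"F",F.round(1),"botrim",(F-13*n).round(1),"toprim",(F+13*n).round(1),"bodycorner",(F+64*a-13*n).round(1),"nublow",(F+67*a-5*n).round(1),"axis@18",(F[1]+(18-F[0])*np.tan(th)).round(1),"f",np.round(o["force"],1),"tq",np.round(o["torque"],2),"w",round(o["gripper_width"],4))
E
python3 st.py
```

```text
t 21.2 tcp [ 0.5027 -0.1971  0.0689] tilt 5.85 F [-37.2  49.9] botrim [-35.9  37. ] toprim [-38.5  62.9] bodycorner [27.8 43.5] nublow [30.  51.8] axis@18 55.6 f [-10.4  -0.9  -0.6] tq [-0.08  1.58  0.09] w 0.0237
```

```bash
python3 -m inch '[0,0.05,0,0.43,0,0,0,0,0,0,0,0]'>/dev/null; python3 st.py; python3 -m inch '[0,0.05,0,0.42,0,0,0,0,0,0,0,0]'>/dev/null; python3 st.py
```

```text
t 21.4 tcp [ 0.5026 -0.1971  0.067 ] tilt 2.89 F [-38.   49.5] botrim [-37.4  36.5] toprim [-38.7  62.5] bodycorner [26.6 39.8] nublow [29.2 47.9] axis@18 52.3 f [-9.3 -1.6 -1.2] tq [-0.18  1.41  0.04] w 0.0238
t 21.6 tcp [ 0.5025 -0.1971  0.0656] tilt 0.0 F [-38.8  49.6] botrim [-38.8  36.6] toprim [-38.8  62.6] bodycorner [25.2 36.6] nublow [28.2 44.6] axis@18 49.6 f [-9.6 -1.6 -1.2] tq [-0.22  1.52  0.06] w 0.0241
```

The tool is level and the flat end is about 8.8 mm into the spring, with little vertical force. To check that the nub really is down behind the wall, I ease the spring back and see whether the wall takes up the load at about 5 mm.

```bash
python3 -m inch '[0,0.01,-0.07,0,0,0,0,0,0,0,0,0]' | grep -E "pos|force"; for i in 1 2; do python3 -m inch '[0,0,-0.035,0,0,0,0,0,0,0,0,0]'| grep -E "pos|force"; done; python3 st.py
```

```text
tool_pos: [0.5015, -0.1971, 0.0657]
force: [-9.0, 0.3, 0.8]
tool_pos: [0.501, -0.1971, 0.0657]
force: [-8.1, -0.3, -0.7]
tool_pos: [0.5003, -0.1971, 0.0658]
force: [-6.5, -0.5, -0.5]
t 22.2 tcp [ 0.5003 -0.1971  0.0658] tilt -0.17 F [-36.6  49.8] botrim [-36.7  36.8] toprim [-36.6  62.8] bodycorner [27.3 36.7] nublow [30.4 44.6] axis@18 49.7 f [-6.5 -0.5 -0.5] tq [-0.11  1.02 -0.02] w 0.024
```

```bash
for i in 1 2 3; do python3 -m inch '[0,0,-0.025,0,0,0,0,0,0,0,0,0]'| grep -E "pos|force"; done
```

```text
tool_pos: [0.4998, -0.1971, 0.0658]
force: [-5.6, 0.2, -1.9]
tool_pos: [0.4993, -0.1971, 0.0658]
force: [-5.5, -1.0, -2.1]
tool_pos: [0.4989, -0.1971, 0.0658]
force: [-5.4, -0.1, -4.8]
```

```bash
python3 - <<'E'
from h import *
np.set_printoptions(linewidth=260)
P=lambda X,y,h:(.4937-X/1000,-.1971+y/1000,h/1000)
for n in ("side","scene"):
    c=get_calibration(n);I=get_image(n);cv2.imwrite(f"pics/{n}11.png",I[:,:,::-1]);g=cv2.cvtColor(I,cv2.COLOR_RGB2GRAY)
    for nm,p in dict(bandtop=P(27,0,62),wallL=P(32,18,58),wallR=P(32,-18,58),wallmid=P(35,0,58),nub15up=P(25,0,81),clip=P(18,14,59),clip2=P(18,-14,59),hoodfront=P(-26,0,74)).items(): print(n,nm,proj(c,p).round(1))
    q=proj(c,P(27,0,62)).astype(int);print("rows",q[1]-12,"cols",q[0]-14);print(g[q[1]-12:q[1]+12,q[0]-14:q[0]+16])
E
```

```text
side bandtop [363.8 149.7]
side wallL [364.2 156.3]
side wallR [367.1 146.7]
side wallmid [367.  151.7]
side nub15up [364.3 143.2]
side clip [358.7 153.6]
side clip2 [361.  146.1]
side hoodfront [342.3 141. ]
rows 137 cols 349
[[ 91  90  81  62  43  34  29  21  16  40 103 171 205 213 213 215 213 216 215 214 212 209 213 212 213 211 212 209 211 212]
 [ 72  74  72  54  38  35  30  20  22  59 135 191 209 213 213 213 212 212 214 213 211 213 210 211 210 212 212 211 210 211]
 [ 50  50  52  37  29  29  20  23  38  91 165 202 213 214 214 214 214 213 213 214 212 212 212 211 212 211 209 211 210 208]
 [ 33  38  31  24  23  21  21  27  77 138 187 208 210 213 213 214 214 213 211 213 213 209 212 212 211 208 211 212 212 209]
 [ 27  26  27  19  12  12  14  52 121 180 203 212 213 211 215 213 213 211 211 212 210 212 212 214 212 210 210 212 211 209]
 [ 27  21  23  13  19  13  19  70 151 198 209 209 209 213 211 213 213 212 212 213 209 212 212 212 212 210 209 213 209 210]
 [ 24  20  14  14  13   8  25  78 158 198 196 195 200 207 208 212 212 212 211 211 210 213 211 210 209 209 211 213 210 211]
 [ 13  18  1
[... 4567 characters left out ...]
 60  61  62  61  58  58  58  61  55  58  61  59  60  66  66  74  73  63  61  61  64]
 [ 80  78  79  85  97 102  82  60  58  62  75  79  67  62  55  59  60  62  58  63  60  53  75  88  96  84  68  65  63  67]
 [ 73  76  87 101 113 109  88  63  54  63  86 102  91  84  70  59  54  56  58  60  62  64  82 105 108  92  69  62  68  72]
 [ 75  82 101 118 122 121  98  63  56  62  89 111 109 103  91  78  58  62  59  61  54  62  80 105 114 103  70  67  73  73]
 [ 84  97 112 126 126 119 101  65  54  66  87 106 114 113 108  93  60  57  58  57  60  56  71 102 116 107  78  68  74  71]
 [102 113 124 123 124 124 108  69  54  58  83 109 117 114 114 100  67  56  57  60  58  57  68  96 113 110  85  66  71  72]]
```

The force settled at the seated spring value (5.5 N). There is now a small downward pull, which the clips closing over the cell would cause. In the side picture, the metal nub-end band shows at (366,148), near the seated prediction (364,150) and well below the nub-up one (364,143). I'll lower the last 0.7 mm, release gently and rise.

```bash
python3 -m inch '[0,0.025,-0.01,0,0,0,0,0,0,0,0,0]'| grep -E "pos|force"; python3 st.py; python3 -m inch '[0,0,0,0,0,0,0,0,0,0,0,0,0,0,0,0,0,0,0,0,0,0,0,0]' 0.5| grep -E "pos|force|width"; python3 -m inch '[0,-0.3,0,0,0,0,0,-1,0,0,0,0,0,-1,0,0,0,0,0,-0.4,0,0,0,0,0,0,0,0,0,0]'
python3 - <<'E'
from h import *
W=get_image("wrist");c=get_calibration("wrist");cv2.imwrite("pics/w12.png",W[:,:,::-1])
S=get_image("side")[:,:,::-1];cv2.imwrite("pics/side12.png",S);N=get_image("scene")[:,:,::-1];cv2.imwrite("pics/scene12.png",N)
f=lambda I,x,y,w,h,a,b:cv2.resize(np.ascontiguousarray(I[y:y+h,x:x+w]),(a,b),interpolation=cv2.INTER_CUBIC)
cv2.imwrite("pics/final.png",np.hstack([f(W[:,:,::-1],160,40,240,300,440,550),np.vstack([f(S,310,120,80,60,360,275),f(N,140,235,80,60,360,275)])]))
import json;json.dump({k:np.array(v).tolist() for k,v in c.items()},open("w12.json","w"))
P=lambda X,y,h:(.4937-X/1000,-.1971+y/1000,h/1000)
for p in ((29,0,62),(32,0,58),(18,0,62),(-26,0,74),(32,0,49)): print(p,proj(c,P(*p)).round(1))
E
```

```text
tool_pos: [0.4989, -0.1971, 0.0658]
force: [-5.9, -0.0, -2.8]
t 23.1 tcp [ 0.4989 -0.1971  0.0658] tilt -0.32 F [-35.3  50. ] botrim [-35.3  37. ] toprim [-35.2  63. ] bodycorner [28.7 36.6] nublow [31.7 44.6] axis@18 49.7 f [-5.9 -0.  -2.8] tq [-0.07  0.92 -0.03] w 0.024
tool_pos: [0.5008, -0.1974, 0.0672]
force: [0.3, 0.7, 0.8]
gripper_width: 0.0429
time_s: 24.0
tool_pos: [0.5006, -0.198, 0.1504]
ee_rot: [-1.202, 1.197, -1.216]
force: [0.6, 0.1, -0.0]
gripper_width: 0.0429
(29, 0, 62) [279.1 271.9]
(32, 0, 58) [279.1 273.1]
(18, 0, 62) [279.1 258.2]
(-26, 0, 74) [279.1 203.7]
(32, 0, 49) [279.1 267.7]
```

View pics/final.png

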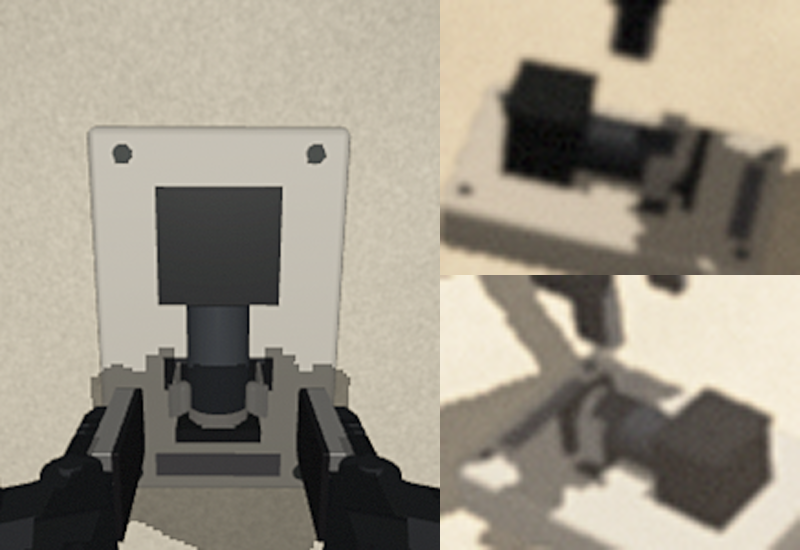

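The view shows the cell lying level in the bay, flat end under the hood. The clips at both sides hold it over its dark sleeve and the nub end is inside the wall. No picture views remain, so I check that it is fully home by touch, pressing lightly with closed fingertips on the nub half (top should be at 62 mm).

```bash
python3 -m inch '[-0.03,0,-0.73,0,0,0,0,0,0,0,0,0,0,0,0,0,0,0,0,0.7,0,0,0,0,0,0.7,0,0,0,0,0,0.35,0,0,0,0,0,0,0,0,0,0,0,0,0,0,0,0]' 1 | grep -E "time|pos|force|width|rot"; for i in 1 2 3; do python3 -m inch '[0,0.07,0,0,0,0,0,0,0,0,0,0]' | grep -E "pos|force"; done
```

```text
time_s: 24.95
tool_pos: [0.478, -0.1965, 0.0948]
ee_rot: [-1.204, 1.202, -1.212]
force: [0.3, -0.5, 0.4]
gripper_width: -0.0001
tool_pos: [0.4782, -0.1966, 0.0934]
force: [0.2, 0.4, 0.6]
tool_pos: [0.4776, -0.1964, 0.0906]
force: [-0.4, -0.5, 0.8]
tool_pos: [0.4775, -0.1963, 0.0881]
force: [-0.1, 0.9, -0.7]
```

```bash
for i in 1 2 3; do python3 -m inch '[0,0.03,0,0,0,0,0,0,0,0,0,0]' | grep -E "pos|force"; done
```

```text
tool_pos: [0.4777, -0.1964, 0.0874]
force: [0.4, 0.8, 0.4]
tool_pos: [0.4777, -0.1965, 0.0871]
force: [-1.8, 0.1, 3.7]
tool_pos: [0.4778, -0.1966, 0.0869]
force: [-2.9, 1.1, 7.6]
```

Contact came at TCP z = 0.0871, so the fingertips were at 62.1 mm and met a firm stop. That is the height of a fully seated cell. I retreat, check that the other objects are unmoved, and hand in.

```bash
python3 -m inch '[0,-0.3,0,0,0,0,0,-1,0,0,0,0,0,-1,0,0,0,0,0,-1,0,0,0,0,0,-0.3,0,0,0,0,0,0,0,0,0,0]'
python3 - <<'E'
from h import *
N=get_image("scene")[:,:,::-1];S=get_image("side")[:,:,::-1]
for n,I,boxes in (("scene",N,dict(rack=(245,300,305,355),cover=(300,262,340,285),jar=(350,178,380,222),slim=(283,208,298,222))),("side",S,dict(rack=(236,115,280,153),cover=(206,186,244,206),jar=(135,260,185,315),slim=(262,254,283,282)))):
    A=cv2.imread(f"pics/{n}0.png")
    for k,(x,y,X,Y) in boxes.items(): d=cv2.absdiff(A[y:Y,x:X],np.ascontiguousarray(I[y:Y,x:X]));print(n,k,d.mean().round(2),(d.max(2)>40).mean().round(3))
P=cv2.imread("pics/scene12.png");d=cv2.absdiff(P[255:285,165:215],np.ascontiguousarray(N[255:285,165:215]));print("bay vs release",d.mean())
o=observe();print(o["tool_pos"],o["force"])
job_done()
E
```

```text
time_s: 26.75
tool_pos: [0.4777, -0.1968, 0.1952]
ee_rot: [-1.203, 1.199, -1.215]
force: [-0.5, -0.5, -0.8]
gripper_width: -0.0001
scene rack 4.53 0.0
scene cover 4.89 0.0
scene jar 4.8 0.0
scene slim 5.1 0.0
side rack 3.03 0.0
side cover 3.12 0.0
side jar 2.79 0.0
side slim 2.71 0.0
bay vs release 13.25511111111111
[ 0.4762467  -0.19602942  0.19200362] [-0.99741551  0.02814115 -0.99665406]
the job is handed in; nothing more can be done
```

The large cell is in the logger bay, lying level behind the end wall and held by the side clips, and the job was handed in at about 27 s. The flat end went under the hood at 23° with the nub raised. I pressed the spring about 9 mm in (about 10 N, short of its stop), swung the nub down, then eased the spring back and released.

**Last checks:**
- **Fit:** The last picture viewed, after release, shows the cell between the clips with its flat end under the hood and its nub end inside the wall. A light touch on the nub half, peaking near 8 N, met a firm stop at 62.1 mm, where 62 mm is fully home.
- **Other objects:** The rack, cover, jar and slim cell show no change in either camera.

**What disagreed or was unclear:**
- **Start pose:** The cell lay across the cradle on the tray floor with its axis at 19 mm, not in the V at 27 mm. I gripped its nub end, set it on the mat and re-gripped near the middle twice.
- **Clip brush:** The finger pads brushed the clip heads on the way in, with about 5 N upward, and cleared when I raised 1.3 mm.
- **Wall contact:** While easing the spring back I did not see the wall take up the load, so seating rests on the picture and the touch test.
- **Final bay comparison:** The bay picture just before hand-in differed from the one after release (mean 13 grey levels). This is probably the gripper and its shadow having moved, but I had no views left to confirm that.

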